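Fit the belt cover on the polishing head

TASK

Close the belt opening of the polishing head with its cover plate: pick the plate up by its wooden grip, hold it flat to the sloping face and rest it on the ends of the two studs, about a centimetre up the slope from where it belongs. Slide it down the slope until both holes drop over the studs, keep hold of it until it sits home, flat on the face, then let go. Leave the candlestick, the bowl and the wax jar where they stand.

Things in the scene. Friction and masses are not known exactly. Their poses are not given: they have to be found in the camera images.
- head: Green cast polishing head fixed down, foot 190 (x) x 230 mm (y), sloping top: low at the front (its -x, facing away from the robot), its high back edge 128 mm up. On its +y side a spindle carries a wooden disc 96 mm across, reaching 144 mm from the middle, its top 118 mm up. Origin: on the bench under the middle of the sloping face. x to its back, z up.
- face: Sloping face of the head, 30 deg from level, 130 mm up the slope (x) by 190 mm across (y). Opening 56 x 66 mm in its middle; two steel studs of 12 mm diameter stand 14 mm out of it at y = -55 and +55 mm, x = 0. Origin: on the surface midway between the studs; x up the slope, z out along the normal. Cover home: origins together, z along z, long side along y.
- cover: Flat aluminium plate, 90 (x) x 150 (y) x 6 mm, about 0.3 kg, with two round 16 mm holes at y = -55 and +55 mm, x = 0; the same either way round. In its middle a dark wooden grip, 18 mm thick (x), 60 mm long (y), its top 50 mm above the underside: pinch it across the 18 mm. Origin: centre of the underside, z towards the grip. Starts flat on the bench, grip up.
- candlestick: Turned wooden candlestick, foot 84 mm across, 150 mm tall; origin at the middle of its underside. Leave alone.
- bowl: Turned wooden bowl, 130 mm across, 55 mm tall; origin at the middle of its underside. Leave alone.
- wax: Amber glass wax jar with steel cap, 72 mm across, 80 mm tall; origin at the middle of its underside. Leave alone.
Not all that is in view belongs to the job. There is more than one size of the cover; the job needs the largest.

How it is judged:
On the way, in this order (a step that is already met when the one before it is completed fails the run):
1. the held cover rests flat on the ends of the studs, up the slope from its home place (4 to 25 mm) (x of cover in the frame of face between 0.004 and 0.025 m and y of cover in the frame of face between -0.02 and 0.02 m and z of cover in the frame of face between 0.009 and 0.019 m and angle between the z axis of cover and the z axis of face, either way round below 0.17 rad and contact force between cover and face above 0.3 N and contact force between the fingers and cover above 0.5 N), for 0.2 s.
2. the cover, still held, is home over both studs, flat on the face (z of cover in the frame of face below 0.003 m and distance between cover and face below 0.006 m and angle between the z axis of cover and the z axis of face, either way round below 0.05 rad and angle between the y axis of cover and the y axis of face, either way round below 0.08 rad and contact force between the fingers and cover above 0.5 N), for 0.1 s.
At the end, for the whole second after the job is handed in: The cover lies flat on the sloping face, grip outwards, both studs through its holes: within 3 mm of the face, within 6 mm of its home place and within 3 degrees of flat, at rest and released; the candlestick, bowl and jar have not been moved by more than 15 mm or tipped (z of cover in the frame of face between -0.003 and 0.003 m and distance between cover and face below 0.006 m and angle between the z axis of cover and the z axis of face, either way round below 0.05 rad and angle between the y axis of cover and the y axis of face, either way round below 0.08 rad and angle between cover's own z axis and vertical below 0.8 rad and linear speed of cover below 0.02 m/s and contact force between each of the arm, the fingers and cover below 0.1 N); the robot touches nothing.
It fails at once if the candlestick is moved by more than 15 mm or tipped (distance of candlestick from where it was at the start of the episode above 0.015 m or angle between candlestick's own z axis and vertical above 0.3 rad).
It fails at once if the bowl is moved by more than 15 mm or tipped (distance of bowl from where it was at the start of the episode above 0.015 m or angle between bowl's own z axis and vertical above 0.3 rad).
It fails at once if the wax jar is moved by more than 15 mm or tipped (distance of wax from where it was at the start of the episode above 0.015 m or angle between wax's own z axis and vertical above 0.3 rad).
It also fails if it takes over 48 s, if anything falls off the work surface, if the arm or the gripper's body presses on something with over 40 N, if the wrist force passes 120 N, or if a joint passes its speed limit or range.

ROBOT

A 6-joint arm with a two-finger parallel gripper is mounted at the origin on the work surface. World frame = base frame: x ahead of the robot, y to its left, z up, the work surface at z = 0. Lengths are in m, angles in rad, forces in N, time in s.
With the tool pointing down it reaches from about 0.25 to 0.725 m from the base axis. Payload 9.7 kg.
Tool frame: the origin (TCP) lies at the very end of the fingers, on their centre line; the grasp point (between the pads) lies 19 mm behind it (pinch_z is the distance from the TCP to the grasp point, in m); z points along the fingers, y is the line along which they close (so a half turn about z gives the same grasp; the last joint's range is limited). The gripper opens to 85 mm and grips with 20 to 120 N. Pads are 22 mm wide; open, the fingers measure 114 mm over their backs; the gripper's body (76 mm by 85 mm) begins 54 mm behind the grasp point. The pads swing forward as they close: fully open they stand 13 mm farther back than shut.
Start: joints at [1.29, 0.087, 0.176, 1.66, 0, 1.571], TCP at [0.152, 0.528, 0.231] pointing down, gripper open.
Joint ranges: [-3.13, 3.13], [-0.85, 1.81], [-1.15, 1.24], [-2.2, 2.28], [-1.44, 1.52], [-3.14, 3.14]. Speed limits (rad/s): [2.22, 2.22, 2.57, 3.14, 3.14, 3.14].

INTERFACE

Orientations are given as [roll, pitch, yaw] about the fixed x, y, z axes, in that order (R = Rz(yaw) Ry(pitch) Rx(roll)).
In Python, from station import * gives the robot as it stands.
- The arm moves only by the shell command python3 -m creep 'ROWS' [FORCE]. ROWS is JSON, a list of rows, each an object with "rot": the turn, a rotation vector about the world's x, y, z in rad, a list of three; "linear": the shift along the world's x, y, z in mm, a list of three; "jaw": the opening, from 0 (shut) to 1 (fully open). A call has 1 to 10 rows; each row shifts and turns the commanded pose from where the row before left it; what a row does not reach is not made up. A row lasts 1/8 s, in which the tool goes at most 62.5 mm and 10.7 degrees, less where a joint would pass 70% of its speed; a pose out of reach is approached as far as the arm can. A call with a gripper value outside its range is refused whole. The fingers move at their own pace and stop on an object; FORCE is the grip in N (left out, the last holds). Time passes only in rows, so rows that do not move let the fingers close. It gives the time, the measured TCP pose, the force, the opening and the grip force at its end, in the units of the state.
- sense(): the state, without advancing time (a new reading comes with each control period).
- get_image(name): name is "scene" or "side" or "wrist"; returns the picture (480x640x3 uint8, red, green, blue); there is no depth.
- camera_info(name): a dict with "fx", "fy", "cx", "cy" (pixels), "k1" (the pictures are not rectified: a ray, as slopes to the right and down, at radius r is drawn at 1 + k1 r^2 times it, then the intrinsics apply), "extrinsics" (4x4, takes a point from camera to world coordinates); the wrist camera has in their place "hand_eye" (4x4, takes a point from camera to tool coordinates, whose origin is the TCP and whose axes are the flange's). Camera axes: x right, y up, looking along -z (the intrinsics and any distortion apply to the point x, -y, -z); pixel columns grow to the right and rows downward; lengths in m; the calibration is good to about 2 mm. A picture is of the moment at which its call begins: read the wrist's pose just before it. camera_info takes no time and is no camera call.
- finish_job(): hands the job in; it is judged then, once.
The state is a dict: "time_s": time; "joints": joint angles; "joint_vel": joint speeds; "joint_efforts": joint torques, N m; "tcp_pos": TCP position; "eef_rot": TCP orientation; "contact_force": force on the tool from outside, world axes, zero at the start; "ft_torque": the same for the moment, N m; "finger_gap": finger opening in m; "grip_force": force on a finger pad.
Only numpy, scipy, OpenCV 4.12 (cv2) and the standard library are available. Lean on these libraries where they do the work, as an engineer would, in place of code of your own. Each camera call takes 0.05 s, during which the arm holds its last target. There are 200 camera calls.

## Working session

There is one attempt and no reset: what is moved stays moved. The work goes in short steps, Python scripts to look and compute and a shell command to move; the robot and the scene stay as the last step left them, time stands still between calls to the robot, and variables do not carry over. Pictures are saved under pics/ and viewed, at most 10 in all, crops included, and the job is handed in when it is done.

```bash
mkdir -p pics; python3 - <<'E'
from station import *
import cv2
for n in("scene","side"):
    cv2.imwrite(f"pics/{n}0.png",get_image(n)[:,:,::-1]); c=camera_info(n); print(n,{k:(v if not hasattr(v,'round') else v) for k,v in c.items()})
print(camera_info("wrist")); print(sense())
E
```

```text
scene {'fx': 593.0027161317803, 'fy': 593.0027161317803, 'cx': 319.85130841577563, 'cy': 233.1673120190171, 'k1': -0.14790871761381166, 'extrinsics': array([[-0.46225469, -0.65970334,  0.59254714,  1.31117469],
       [ 0.88652942, -0.35862298,  0.29232713,  0.31605212],
       [ 0.01965184,  0.66044005,  0.75062157,  0.99792816],
       [ 0.        ,  0.        ,  0.        ,  1.        ]])}
side {'fx': 438.44275191058347, 'fy': 438.44275191058347, 'cx': 319.26780961259755, 'cy': 233.24340433101872, 'k1': -0.07981313828032555, 'extrinsics': array([[ 0.90992052,  0.27053172, -0.31441569,  0.29968068],
       [-0.41424376,  0.63132937, -0.65561065, -0.60977624],
       [ 0.02113639,  0.72679833,  0.68652563,  0.68354774],
       [ 0.        ,  0.        ,  0.        ,  1.        ]])}
{'fx': 423.1789640510523, 'fy': 423.1789640510523, 'cx': 319.8468332542516, 'cy': 245.77637216772652, 'k1': -0.09641585751185296, 'hand_eye': array([[ 7.22692606e-05,  9.54567276e-01,  2.97995486e-01,
         7.67256519e-02],
       [ 9.99999868e-01, -2.20699215e-04,  4.64446623e-04,
         4.89324680e
[... 170 characters left out ...]
+00]])}
{'time_s': 0.1, 'joints': array([ 1.28998199e+00,  8.74418459e-02,  1.75213381e-01,  1.65980047e+00,
       -1.13442093e-05,  1.57085228e+00]), 'joint_vel': array([ 0.00026313,  0.00047585,  0.00216956, -0.00034367, -0.00107964,
        0.00080894]), 'joint_efforts': array([ 1.00356472e-03, -5.21557868e+01,  4.65655804e+01,  1.60823559e-02,
        1.19662855e-04,  1.61470632e-05]), 'tcp_pos': array([0.15237279, 0.52826039, 0.23063375]), 'eef_rot': array([-3.14036005e+00,  1.14131703e-05,  2.86072238e+00]), 'contact_force': array([-0.36737128,  0.16154252,  0.45481583]), 'ft_torque': array([ 0.03561536, -0.00109588,  0.01477662]), 'grip_force': 0.0, 'finger_gap': 0.08558807375583136}
```

View pics/scene0.png

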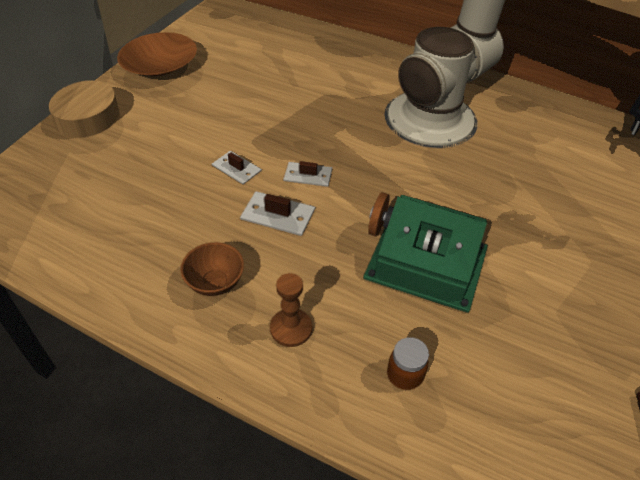

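View pics/side0.png

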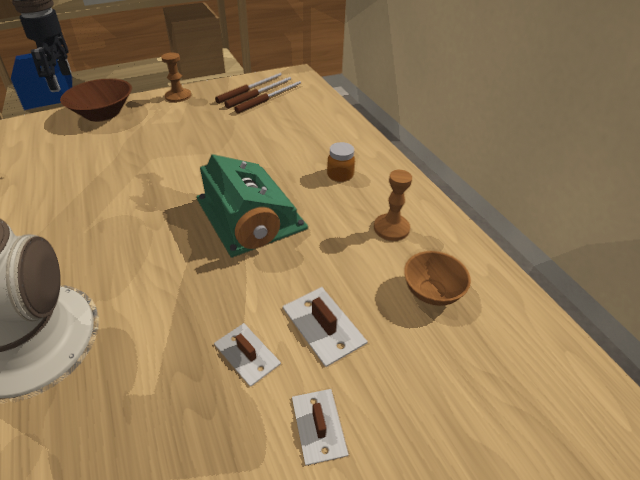

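The scene picture shows three plates with grips, at (278,213), (308,173) and (237,166). In the side view they are at (323,322), (247,352) and (319,425). The largest looks to be scene (278,213) / side (323,322). The head is at scene (430,245), with studs at (407,230) and (459,245), or side (243,164) and (264,189). Next I'll measure sizes on the bench plane.

```bash
cat > h.py <<'E'
from station import *
import numpy as np, cv2
from scipy.spatial.transform import Rotation as Rt
def cam(n,s=None):
    c=camera_info(n)
    if n=="wrist":
        T=np.eye(4);T[:3,:3]=Rt.from_euler('xyz',s["eef_rot"]).as_matrix();T[:3,3]=s["tcp_pos"]
        E=T@c["hand_eye"]
    else: E=c["extrinsics"]
    return c,E
def rays(px,n,s=None):
    c,E=cam(n,s); K=np.array([[c["fx"],0,c["cx"]],[0,c["fy"],c["cy"]],[0,0,1]])
    u=cv2.undistortPoints(np.float64(px).reshape(-1,1,2),K,np.array([c["k1"],0,0,0.]))[:,0]
    d=np.c_[u[:,0],-u[:,1],-np.ones(len(u))]@E[:3,:3].T
    return E[:3,3],d/np.linalg.norm(d,axis=1)[:,None]
def onz(px,n,z,s=None):
    o,d=rays(px,n,s); return o+d*((z-o[2])/d[:,2])[:,None]
def tri(p1,n1,p2,n2,s1=None,s2=None):
    o1,a=rays(p1,n1,s1);o2,b=rays(p2,n2,s2);out=[]
    for x,y in zip(a,b):
        k=np.linalg.lstsq(np.c_[x,-y],o2-o1,rcond=None)[0]
        q,r=o1+k[0]*x,o2+k[1]*y; out.append(np.r_[(q+r)/2,np.linalg.norm(q-r)*1e3])
    return np.array(out)
E
python3 - <<'E'
from h import *
np.set_printoptions(precision=4,suppress=True)
ims={n:cv2.imread(f"pics/{n}0.png") for n in("scene","side")}
for n,im in ims.items():
    hsv=cv2.cvtColor(im,cv2.COLOR_BGR2HSV)
    m=((hsv[...,1]<50)&(hsv[...,2]>120)).astype(np.uint8)
    cs,_=cv2.findContours(m,cv2.RETR_EXTERNAL,cv2.CHAIN_APPROX_NONE)
    for c in cs:
        a=cv2.contourArea(c)
        if a<4: continue
        M=c.reshape(-1,2).mean(0)
        if a>300:
            P=onz(c.reshape(-1,2),n,.006); r=cv2.minAreaRect((P[:,:2]*1000).astype(np.float32)); print(n,M,a,r)
        else: print(n,M,a)
    x,y,w,h=(360,180,140,130) if n=="scene" else (180,135,140,130)
    cv2.imwrite(f"pics/{n}_c.png",cv2.resize(im[y:y+h,x:x+w],None,fx=4,fy=4,interpolation=cv2.INTER_CUBIC))
    ims[n]=cv2.resize(im[y:y+h,x:x+w],None,fx=4.2,fy=4.2,interpolation=cv2.INTER_CUBIC)
cl=ims["scene"][:300], 
a=cv2.imread("pics/scene0.png")[145:245,200:340]; b=cv2.imread("pics/side0.png")[145:260,190:320]
g=cv2.imread("pics/scene0.png")[185:315,355:495]
f=lambda i:cv2.resize(i,(400,290),interpolation=cv2.INTER_CUBIC)
print("scales",400/140,290/100,"|",400/130,290/115,"|",400/140,290/130)
cv2.imwrite("pics/crops.png",np.vstack([np.hstack([f(a),f(b)]),np.hstack([f(g),0*f(g)])]))
E
```

```text
scene [410.9778 352.5   ] 760.0 ((714.1981811523438, 223.82977294921875), (63.6750373840332, 64.96664428710938), 27.690942764282227)
scene [458.5 244.8] 8.0
scene [436.3611 242.    ] 61.0
scene [426.8333 239.    ] 60.0
scene [406.1818 228.7273] 11.5
scene [276.7245 214.6224] 1269.0 ((518.1757202148438, -185.87594604492188), (93.71417999267578, 149.89801025390625), 8.652921676635742)
scene [307.4851 174.903 ] 519.0 ((369.9571838378906, -187.4900360107422), (67.7198257446289, 107.94343566894531), 17.990095138549805)
scene [234.6609 167.4609] 484.5 ((432.3787536621094, -355.3038330078125), (108.74093627929688, 67.26851654052734), 78.00056457519531)
scene [418.0833 119.0556] 7.0
scene [468.16 111.72] 9.5
scene [432.4106 127.4062] 944.5 ((46.86089324951172, 19.636734008789062), (143.451416015625, 228.47671508789062), 20.01451301574707)
scene [393.3333 106.2407] 20.0
scene [444.9048  71.4762] 5.5
scene [446.0333  61.0667] 7.0
scene [435.7368  59.6316] 6.5
scene [437.2308  56.3846] 4.5
scene [493.8182  44.5   ] 4.0
scene [478.25    44.8462] 38.0
side [318.7653 426.9108] 2813.5 ((429.4658203
[... 344 characters left out ...]
8965)
side [ 47.7639 346.0361] 4832.5 ((52.84743118286133, -31.076583862304688), (234.98028564453125, 123.9580307006836), 56.847564697265625)
side [ 16.1084 266.2169] 270.0
side [  5.3548 264.5419] 386.5 ((-47.64166259765625, 226.7466278076172), (230.5233612060547, 33.27212905883789), 85.56181335449219)
side [260.5   226.625] 11.0
side [264.  187.9] 6.0
side [250.6957 184.1739] 14.5
side [246.2632 178.7368] 8.5
side [243.7778 162.1111] 5.5
side [341.9259 148.7222] 230.0
side [340.7419  90.1613] 63.5
side [283.7538  88.3077] 39.5
side [274.2462  83.6923] 39.5
side [264.5     79.7188] 45.0
scales 2.857142857142857 2.9 | 3.076923076923077 2.5217391304347827 | 2.857142857142857 2.230769230769231
```

View pics/crops.png

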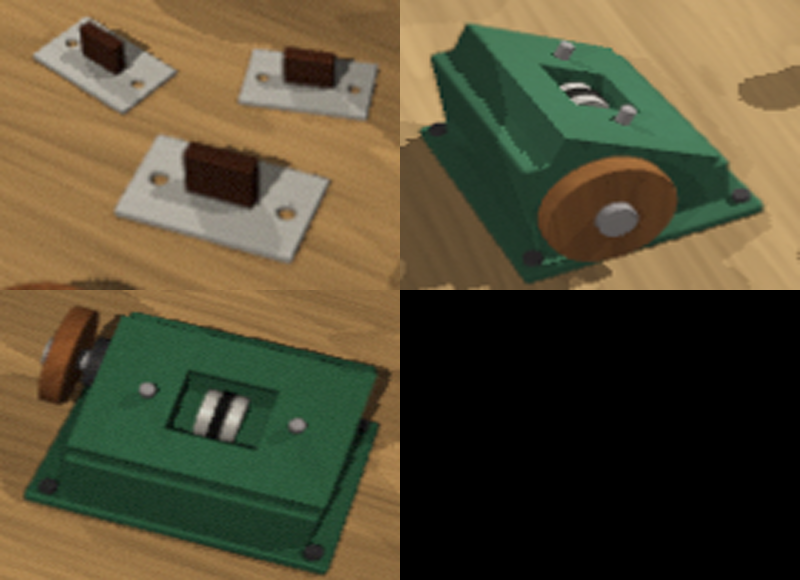

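The crops confirm the choice: the plate at scene (277,215) measures about 92x150 mm and the other two are 67x109 mm. The stud ends near the disc are at scene (406,229) and side (264,188). The far ones are at (458,245) and (244,162).

```bash
python3 - <<'E'
from h import *
np.set_printoptions(precision=4,suppress=True)
T=tri([[406.2,228.7],[458.5,244.8]],"scene",[[264,187.9],[243.8,162.1]],"side");print(T)
y=T[0,:3]-T[1,:3];print(np.linalg.norm(y));
th=np.arctan2(y[1],y[0])-np.pi/2;print("head yaw deg",np.degrees(th))
# face corners (scene crop px -> image)
R=Rt.from_euler('zy',[th,-np.pi/6]);print(R.as_matrix())
mid=T[:,:3].mean(0);print("face origin",mid-R.as_matrix()[:,2]*.0135)
for n,p in {"candle":[291,330],"bowl":[213,270],"wax":[407,372],"disc":[380,215]}.items(): print(n,onz([p],"scene",.0)[0])
E
```

```text
[[0.5134 0.1173 0.1066 0.463 ]
 [0.5027 0.2268 0.1071 0.7638]]
0.10998865926888915
head yaw deg -174.43594958527822
[[-0.8619  0.084  -0.5   ]
 [-0.097  -0.9953  0.    ]
 [-0.4976  0.0485  0.866 ]]
face origin [0.5148 0.172  0.0952]
candle [ 0.7753 -0.0052  0.    ]
bowl [ 0.7245 -0.2241  0.    ]
wax [0.7538 0.2326 0.    ]
disc [0.4072 0.0239 0.    ]
```

```bash
python3 -m creep '[{"rot":[0,0,-0.1],"linear":[27,-53,0],"jaw":1},{"rot":[0,0,-0.1],"linear":[27,-53,0],"jaw":1},{"rot":[0,0,-0.1],"linear":[27,-53,0],"jaw":1},{"rot":[0,0,-0.1],"linear":[27,-53,0],"jaw":1},{"rot":[0,0,-0.1],"linear":[27,-53,0],"jaw":1},{"rot":[0,0,-0.1],"linear":[27,-53,0],"jaw":1},{"rot":[0,0,-0.1],"linear":[27,-53,0],"jaw":1},{"rot":[0,0,-0.1],"linear":[27,-53,0],"jaw":1},{"rot":[0,0,-0.1],"linear":[27,-53,0],"jaw":1},{"rot":[0,0,-0.1],"linear":[27,-53,0],"jaw":1}]' 60
```

```text
time_s: 1.35
tcp_pos: [0.4229, -0.0036, 0.2312]
eef_rot: [3.141, -0.0, 1.857]
contact_force: [1.4, 0.1, 0.1]
finger_gap: 0.0856
grip_force: 0.0
```

```bash
python3 -m creep '[{"rot":[0,0,-0.04],"linear":[23,-46,-5],"jaw":1},{"rot":[0,0,-0.04],"linear":[23,-46,-5],"jaw":1},{"rot":[0,0,-0.04],"linear":[24,-46,-5],"jaw":1},{"rot":[0,0,-0.02],"linear":[24,-46,-5],"jaw":1},{"rot":[0,0,0],"linear":[0,0,0],"jaw":1}]' && python3 - <<'E'
from h import *
s=sense(); im=get_image("wrist")[:,:,::-1]; cv2.imwrite("pics/w1.png",im)
hsv=cv2.cvtColor(np.ascontiguousarray(im),cv2.COLOR_BGR2HSV)
m=((hsv[...,1]<60)&(hsv[...,2]>110)).astype(np.uint8)
cs,_=cv2.findContours(m,cv2.RETR_EXTERNAL,cv2.CHAIN_APPROX_NONE)
print(s["tcp_pos"],s["eef_rot"])
for c in cs:
    if cv2.contourArea(c)<1500: continue
    P=onz(cv2.convexHull(c).reshape(-1,2),"wrist",.006,s); print(c.reshape(-1,2).mean(0),cv2.minAreaRect((P[:,:2]*1000).astype(np.float32)))
E
```

```text
time_s: 1.98
tcp_pos: [0.5168, -0.188, 0.209]
eef_rot: [-3.139, -0.001, 1.717]
contact_force: [-0.8, 0.2, 0.0]
finger_gap: 0.0857
grip_force: 0.0
[ 0.51676674 -0.18804689  0.20900675] [-3.13868312e+00 -1.19291083e-03  1.71742753e+00]
[215.09090909 359.26363636] ((429.1881103515625, -352.9229431152344), (111.2334976196289, 66.58597564697266), 78.30220031738281)
[319.84424779 199.86548673] ((515.0859375, -184.95718383789062), (91.35267639160156, 150.45474243164062), 8.477640151977539)
[145.83061224 181.27142857] ((366.94268798828125, -186.34510803222656), (67.55583953857422, 109.96640014648438), 17.946218490600586)
```

View pics/w1.png

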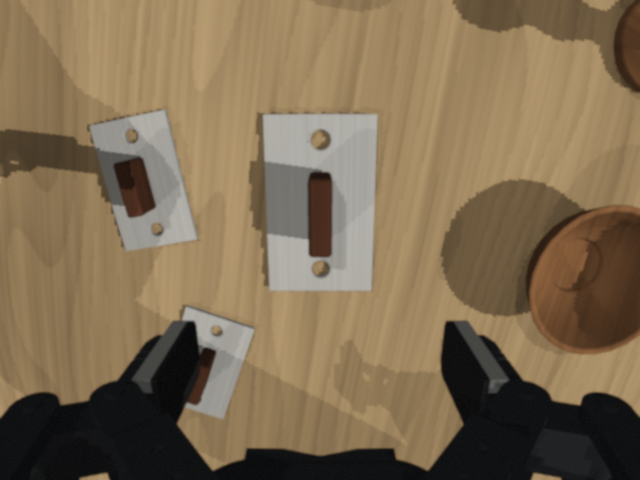

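The wrist view shows the large plate straight ahead at (320,200), with its grip aligned with the fingers and the small plates to the left.

```bash
python3 -m creep '[{"rot":[0,0,0],"linear":[-1,2,-50],"jaw":1},{"rot":[0,0,0],"linear":[0,0,-50],"jaw":1},{"rot":[0,0,0],"linear":[0,0,-50],"jaw":1},{"rot":[0,0,0],"linear":[0,0,-30],"jaw":1},{"rot":[0,0,0],"linear":[0,0,-11],"jaw":1},{"rot":[0,0,0],"linear":[0,0,0],"jaw":0},{"rot":[0,0,0],"linear":[0,0,0],"jaw":0},{"rot":[0,0,0],"linear":[0,0,0],"jaw":0},{"rot":[0,0,0],"linear":[0,0,0],"jaw":0},{"rot":[0,0,0],"linear":[0,0,0],"jaw":0}]' 60
```

```text
time_s: 3.28
tcp_pos: [0.5159, -0.1838, 0.0214]
eef_rot: [3.14, 0.001, 1.721]
contact_force: [-1.4, 0.3, 6.8]
finger_gap: 0.0172
grip_force: 61.2
```

```bash
python3 -m creep '[{"rot":[0,0,-0.025],"linear":[0,0,40],"jaw":0},{"rot":[0,0,-0.025],"linear":[0,0,50],"jaw":0},{"rot":[-0.006,0.065,0],"linear":[2,44,16],"jaw":0},{"rot":[-0.006,0.065,0],"linear":[2,44,16],"jaw":0},{"rot":[-0.006,0.065,0],"linear":[2,44,16],"jaw":0},{"rot":[-0.006,0.065,0],"linear":[2,44,16],"jaw":0},{"rot":[-0.006,0.065,0],"linear":[2,44,16],"jaw":0},{"rot":[-0.006,0.065,0],"linear":[2,44,16],"jaw":0},{"rot":[-0.007,0.065,0],"linear":[1,44,16],"jaw":0},{"rot":[-0.008,0.066,0],"linear":[0,44,16],"jaw":0}]' && python3 - <<'E'
from h import *
np.set_printoptions(precision=4,suppress=True)
s=sense(); R=Rt.from_euler('xyz',s["eef_rot"]).as_matrix(); print(R)
yaw=np.radians(-174.44); F=Rt.from_euler('ZY',[yaw,-np.pi/6]).as_matrix(); print(F)
# desired tool: y=-ex, z=-n (x=ey)... 
for sg in(1,-1):
    W=np.c_[sg*np.cross(F[:,0],-F[:,2]),sg*F[:,0],-F[:,2]]; print(sg,Rt.from_matrix(W@R.T).as_rotvec())
E
```

```text
time_s: 4.53
tcp_pos: [0.5285, 0.1698, 0.2384]
eef_rot: [-2.616, -0.001, 1.67]
contact_force: [1.6, 0.3, -3.3]
finger_gap: 0.0172
grip_force: 59.9
[[-0.0988  0.8609 -0.499 ]
 [ 0.9951  0.0859 -0.0489]
 [ 0.0008 -0.5014 -0.8652]]
[[-0.862   0.0969  0.4976]
 [-0.0839 -0.9953  0.0484]
 [ 0.5     0.      0.866 ]]
1 [1.5645 0.1528 2.7176]
-1 [-0.0006 -0.0017 -0.0019]
```

```bash
python3 -m creep '[{"rot":[0,-0.002,-0.002],"linear":[0,3,-25],"jaw":0},{"rot":[0,0,0],"linear":[0,3,-25],"jaw":0},{"rot":[0,0,0],"linear":[0,0,0],"jaw":0}]' && python3 - <<'E'
from h import *
np.set_printoptions(precision=4,suppress=True)
s=sense();print(s["tcp_pos"])
a=get_image("scene")[:,:,::-1];b=get_image("side")[:,:,::-1];cv2.imwrite("pics/s2.png",a);cv2.imwrite("pics/d2.png",b)
f=lambda i:cv2.resize(i,(400,300),interpolation=cv2.INTER_CUBIC)
w=get_image("wrist")[:,:,::-1]
cv2.imwrite("pics/v2.png",np.vstack([np.hstack([f(a[150:300,340:540]),f(b[105:255,150:350])]),np.hstack([f(w),f(a)])]))
E
```

```text
time_s: 4.9
tcp_pos: [0.528, 0.1746, 0.1861]
eef_rot: [-2.616, -0.0, 1.668]
contact_force: [-0.0, -0.6, -3.2]
finger_gap: 0.0168
grip_force: 60.0
[0.528  0.1746 0.1861]
```

View pics/v2.png

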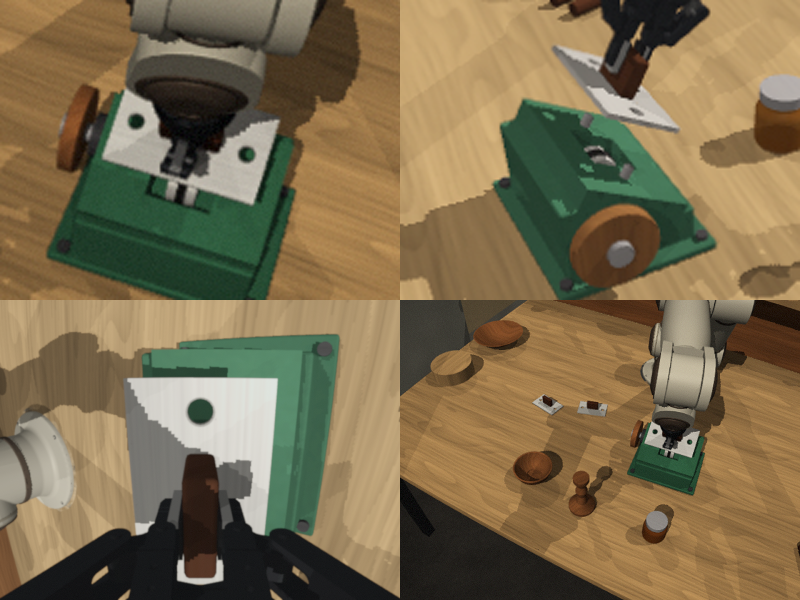

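The top-left crop (scale 2) shows both plate holes, at scene (408,210) and (463,227), with the cover parallel to the face. The side crop shows it hovering clear above the studs. Next I'll measure the cover and stud offset from that same camera.

```bash
python3 - <<'E'
from h import *
np.set_printoptions(precision=4,suppress=True)
im=cv2.imread("pics/s2.png");hsv=cv2.cvtColor(im,cv2.COLOR_BGR2HSV)
tcp=np.array([.528,.1746,.1861])
F=Rt.from_euler('ZY',[np.radians(-174.44),-np.pi/6]).as_matrix();n=F[:,2]
m=((hsv[...,1]<60)&(hsv[...,2]>90)).astype(np.uint8)
H=[]
for x,y in((408,210),(463,227)):
    w=1-m[y-9:y+10,x-9:x+10]; k,l,st,c=cv2.connectedComponentsWithStats(w)
    i=l[9,9] or 1; H.append(c[i]+[x-9,y-9]); print(st[i],H[-1])
def onp(px,p0,cam="scene"):
    o,d=rays(px,cam); return o+d*(((p0-o)@n)/(d@n))[:,None]
h=onp(H,tcp-n*.0154); print("holes",h,np.linalg.norm(h[0]-h[1]))
studs=np.array([[.5134,.1173,.1066],[.5027,.2268,.1071]])
sc=onp([[406.2,228.7],[458.5,244.8]],studs.mean(0)); print("studs",sc)
cov=h.mean(0)-n*.006; O=sc.mean(0)-n*.014
print("cover-tcp in face axes",(cov-tcp)@F,"tcp in face",(tcp-O)@F,"cover in face",(cov-O)@F,"O",O)
d=h[0]-h[1];e=sc[0]-sc[1];print("y-axis err deg",np.degrees(np.arcsin(np.cross(e,d)@n/.0121)))
E
```

```text
[ 5  6  8  7 42] [407.7619 210.1667]
[ 5  6  8  7 45] [462.7111 226.8667]
holes [[0.526  0.1167 0.1727]
 [0.5157 0.2259 0.1725]] 0.109634555199334
studs [[0.5133 0.1175 0.1069]
 [0.5029 0.2266 0.1068]]
cover-tcp in face axes [-0.0003  0.0026 -0.0214] tcp in face [ 0.0223 -0.0006  0.0927] cover in face [0.022  0.0019 0.0713] O [0.5011 0.1713 0.0947]
y-axis err deg -0.11816594971262659
```

```bash
python3 -m creep '[{"rot":[0,0,0],"linear":[-7,0,-20],"jaw":0},{"rot":[0,0,0],"linear":[-7,0,-20],"jaw":0},{"rot":[0,0,0],"linear":[-5,0,-12],"jaw":0},{"rot":[0,0,0],"linear":[0,0,0],"jaw":0},{"rot":[0,0,0],"linear":[-0.5,0,-0.9],"jaw":0},{"rot":[0,0,0],"linear":[-0.5,0,-0.9],"jaw":0},{"rot":[0,0,0],"linear":[0,0,0],"jaw":0}]'
```

```text
time_s: 5.92
tcp_pos: [0.5086, 0.1745, 0.1348]
eef_rot: [-2.621, -0.001, 1.668]
contact_force: [-1.3, 0.1, -3.6]
finger_gap: 0.0172
grip_force: 60.0
```

```bash
for i in 1; do python3 -m creep '[{"rot":[0,0,0],"linear":[-0.5,0,-0.9],"jaw":0},{"rot":[0,0,0],"linear":[-0.5,0,-0.9],"jaw":0},{"rot":[0,0,0],"linear":[0,0,0],"jaw":0}]'; done
```

```text
time_s: 6.3
tcp_pos: [0.5073, 0.1745, 0.1326]
eef_rot: [-2.62, -0.001, 1.668]
contact_force: [-0.3, 0.4, -2.7]
finger_gap: 0.017
grip_force: 60.0
```

```bash
python3 -m creep '[{"rot":[0,0,0],"linear":[-0.5,0,-0.9],"jaw":0},{"rot":[0,0,0],"linear":[-0.5,0,-0.9],"jaw":0},{"rot":[0,0,0],"linear":[0,0,0],"jaw":0}]'
```

```text
time_s: 6.68
tcp_pos: [0.5071, 0.1745, 0.1323]
eef_rot: [-2.623, -0.001, 1.668]
contact_force: [4.8, 0.3, 7.5]
finger_gap: 0.0172
grip_force: 61.7
```

```bash
python3 -m creep '[{"rot":[0,0,0],"linear":[0,0,0],"jaw":0},{"rot":[0,0,0],"linear":[0,0,0],"jaw":0},{"rot":[0,0,0],"linear":[0,0,0],"jaw":0},{"rot":[0,0,0],"linear":[1.7,0.2,-1],"jaw":0},{"rot":[0,0,0],"linear":[1.7,0.2,-1],"jaw":0},{"rot":[0,0,0],"linear":[1.7,0.2,-1],"jaw":0},{"rot":[0,0,0],"linear":[1.7,0.2,-1],"jaw":0},{"rot":[0,0,0],"linear":[1.7,0.2,-1],"jaw":0},{"rot":[0,0,0],"linear":[0,0,0],"jaw":0}]'
```

```text
time_s: 7.8
tcp_pos: [0.5152, 0.1755, 0.1267]
eef_rot: [-2.621, -0.001, 1.668]
contact_force: [3.5, -1.9, -2.4]
finger_gap: 0.0171
grip_force: 60.3
```

```bash
python3 -m creep '[{"rot":[0,0,0],"linear":[0.7,0.1,-1.0],"jaw":0},{"rot":[0,0,0],"linear":[0.7,0.1,-0.8],"jaw":0},{"rot":[0,0,0],"linear":[0.9,0.1,-0.5],"jaw":0},{"rot":[0,0,0],"linear":[0,0,0],"jaw":0}]'
```

```text
time_s: 8.3
tcp_pos: [0.5172, 0.1757, 0.1233]
eef_rot: [-2.619, -0.001, 1.668]
contact_force: [-0.4, -0.1, -3.9]
finger_gap: 0.017
grip_force: 60.0
```

The force has gone and the height dropped 2.4 mm at x≈0, so the holes are over the studs. Next I lower along the normal.

```bash
python3 -m creep '[{"rot":[0,0,0],"linear":[-0.75,-0.1,-1.3],"jaw":0},{"rot":[0,0,0],"linear":[-0.75,-0.1,-1.3],"jaw":0},{"rot":[0,0,0],"linear":[-0.75,-0.1,-1.3],"jaw":0},{"rot":[0,0,0],"linear":[-0.75,-0.1,-1.3],"jaw":0},{"rot":[0,0,0],"linear":[-0.75,0,-1.3],"jaw":0},{"rot":[0,0,0],"linear":[0,0,0],"jaw":0}]'
```

```text
time_s: 9.05
tcp_pos: [0.5134, 0.1754, 0.117]
eef_rot: [-2.62, -0.001, 1.668]
contact_force: [0.4, -0.7, -3.6]
finger_gap: 0.0171
grip_force: 60.0
```

```bash
python3 -m creep '[{"rot":[0,0,0],"linear":[-0.75,-0.1,-1.3],"jaw":0},{"rot":[0,0,0],"linear":[-0.75,-0.1,-1.3],"jaw":0},{"rot":[0,0,0],"linear":[-0.6,-0.1,-1.1],"jaw":0},{"rot":[0,0,0],"linear":[0,0,0],"jaw":0},{"rot":[0,0,0],"linear":[0,0,0],"jaw":0}]'
```

```text
time_s: 9.68
tcp_pos: [0.5116, 0.1751, 0.1137]
eef_rot: [-2.621, -0.001, 1.668]
contact_force: [4.0, 0.9, 1.9]
finger_gap: 0.0174
grip_force: 60.9
```

```bash
python3 -m creep '[{"rot":[0,0,0],"linear":[-0.3,0,-0.5],"jaw":0},{"rot":[0,0,0],"linear":[0,0,0],"jaw":0},{"rot":[0,0,0],"linear":[0,0,0],"jaw":0},{"rot":[0,0,0],"linear":[0,0,0],"jaw":0}]'; python3 - <<'E'
from h import *
a=get_image("scene")[:,:,::-1];b=get_image("side")[:,:,::-1]
f=lambda i:cv2.resize(i,(400,300),interpolation=cv2.INTER_CUBIC)
cv2.imwrite("pics/v3.png",np.hstack([f(a[180:300,350:510]),f(b[125:245,170:330])]))
E
```

```text
time_s: 10.18
tcp_pos: [0.5116, 0.1752, 0.1137]
eef_rot: [-2.622, -0.001, 1.668]
contact_force: [6.4, 1.2, 4.8]
finger_gap: 0.0176
grip_force: 61.5
```

View pics/v3.png

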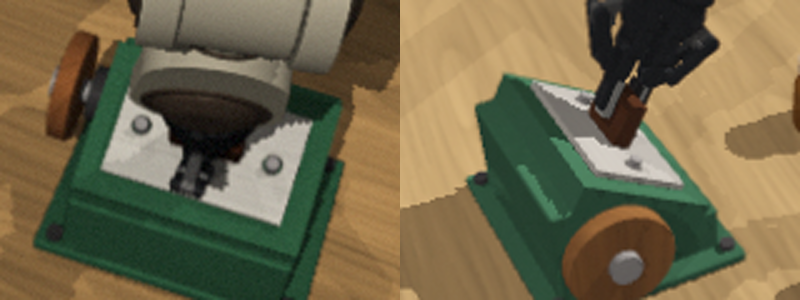

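Both views show the plate flat on the face with a stud through each hole (crop pixels (141,125) and (272,165)). Now I release and back off along the normal.

```bash
python3 -m creep '[{"rot":[0,0,0],"linear":[0.3,0,0.5],"jaw":0.5},{"rot":[0,0,0],"linear":[0,0,0],"jaw":0.6},{"rot":[0,0,0],"linear":[0,0,0],"jaw":0.6},{"rot":[0,0,0],"linear":[0,0,0],"jaw":0.6},{"rot":[0,0,0],"linear":[5,0.5,8.7],"jaw":0.6},{"rot":[0,0,0],"linear":[10,1,17.3],"jaw":0.6},{"rot":[0,0,0],"linear":[15,1.5,26],"jaw":0.6},{"rot":[0,0,0],"linear":[15,1.5,26],"jaw":0.6},{"rot":[0,0,0],"linear":[10,1,17],"jaw":0.6},{"rot":[0,0,0],"linear":[0,0,0],"jaw":0.6}]'; python3 - <<'E'
from h import *
a=get_image("scene")[:,:,::-1];b=get_image("side")[:,:,::-1]
f=lambda i:cv2.resize(i,(400,300),interpolation=cv2.INTER_CUBIC)
cv2.imwrite("pics/v4.png",np.hstack([f(a),f(b[125:245,170:330])]))
E
```

```text
time_s: 11.52
tcp_pos: [0.5673, 0.1806, 0.209]
eef_rot: [-2.622, -0.001, 1.668]
contact_force: [0.6, 0.6, -1.4]
finger_gap: 0.0514
grip_force: 0.0
```

View pics/v4.png

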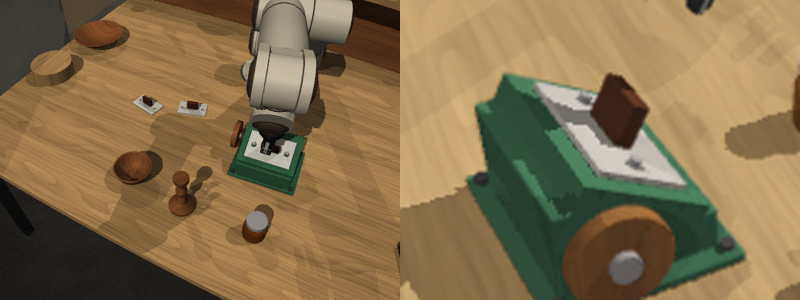

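The cover sits flat over both studs, the gripper is clear, and the candlestick, bowl and jar are where they were.

```bash
python3 -c "
from station import *
print(finish_job())"
```

```text
the job is handed in; nothing more can be done
None
```

The largest cover is seated flat over both studs and released, the candlestick, bowl and jar were left alone, and the job was handed in at about 11.6 s; no verdict came back.

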